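Snap a board-holder post into its stand

ROBOT

A 6-joint arm with a two-finger parallel gripper is mounted at the origin on a cart in front of the work surface, level with it; the furniture and walls round the work are solid. World frame = base frame: x ahead of the robot, y to its left, z up, the work surface at z = 0. Lengths are in mm, angles in rad, forces in N, time in s.
With the tool pointing down it reaches from about 275 to 1000 mm from the base axis. Payload 8.4 kg.
Tool frame: the origin (TCP) lies at the very end of the fingers, on their centre line; the grasp point (between the pads) lies 19 mm behind it (r.pinch_z is the distance from the TCP to the grasp point, in mm); z points along the fingers, y is the line along which they close (so a half turn about z gives the same grasp; the last joint's range is limited). The gripper opens to 85 mm and grips with 20 to 120 N. Pads are 22 mm wide; open, the fingers measure 114 mm over their backs; the gripper's body (76 mm by 85 mm) begins 54 mm behind the grasp point. The pads swing forward as they close: fully open they stand 13 mm farther back than shut.
Start: joints at [1.276, 0.353, 1.633, -0, 1.155, -0.002], TCP at [180.395, 598.403, 231.281] pointing down, gripper open.
Joint ranges: [-2.63, 2.63], [-0.92, 2.1], [0.06, 2.66], [-1.3, 4.44], [0, 2.69], [-3.02, 3.02]. Speed limits (rad/s): [2.22, 2.22, 2.79, 3.14, 3.14, 3.14].

INTERFACE

Orientations are given as [roll, pitch, yaw] about the fixed x, y, z axes, in that order (R = Rz(yaw) Ry(pitch) Rx(roll)).
In Python, from rig import r gives the robot as it stands.
- The arm moves only by the tool carry_out, never from a script. Its argument "series" is a list of rows, each a list of 7 numbers: the turn, a rotation vector about the tool's x, y, z as a fraction of full scale, then the shift along the tool's x, y, z as a fraction of full scale, then the gripper command: -1 is fully open, 1 is shut, values between are in proportion. A call has 1 to 8 rows; each row is the pose to reach, as a shift and turn from the pose commanded when the call began, along the tool's axes at that moment, turning the shorter way round; what a row does not reach only later rows make up. Full scale, the value 1, is 0.25 m for a shift and pi rad for a turn. A row lasts 1/8 s, in which the tool goes at most 62.5 mm and 10.7 degrees, less where a joint would pass 70% of its speed; a pose out of reach is approached as far as the arm can. A call with a number of a shift or a turn outside -1 to 1 is refused whole. A call with a gripper value outside its range is refused whole. The fingers move at their own pace and stop on an object; "force" is the grip in N (left out, the last holds). Time passes only in rows, so rows that repeat a pose let the fingers close. It gives the time, the measured TCP pose, the force, the opening and the grip force at its end, in the units of the state.
- r.sense(): the state, without advancing time (a new reading comes with each control period).
- r.grab_frame(name): name is "scene" or "top" or "wrist"; returns the picture (480x640x3 uint8, red, green, blue); there is no depth.
- r.get_calibration(name): a dict with "K" (3x3 intrinsics, pixels), "pose" (4x4, takes a point from camera to world coordinates). Camera axes: x right, y up, looking along -z (the intrinsics and any distortion apply to the point x, -y, -z); pixel columns grow to the right and rows downward; lengths in mm; the calibration is good to about 2 mm. A picture is of the moment at which its call begins: read the wrist's pose just before it. get_calibration takes no time and is no camera call; for the wrist camera it gives the pose at the moment of the call.
- r.sign_off(): hands the job in; it is judged then, once.
Trained networks look in the newest picture that a camera, given by its name, has taken for a name from the list of things; names that differ only in an ending like _2 or _b are one class to them, and where a whole thing is asked for, a point or a joint stands for the part that bears it (a point fixed in the world has none). Each returns a list of dicts, best first, with "score" (0 to 1); they miss things now and then, are a little off and sometimes report something else, mostly with a low value. They report only what shows in the picture. A call takes as long as a camera call. They do not tell look-alikes from the thing itself.
- r.silhouettes(camera, label): "region" (480x640 bool, what is visible of it) and "position" ([row, column] in pixels, amid what is visible of it).
The state is a dict: "clock": time; "qpos": joint angles; "qvel": joint speeds; "joint_efforts": joint torques, N m; "eef_pos": TCP position; "tcp_rot": TCP orientation; "contact_force": force on the tool from outside, world axes, zero at the start; "wrist_torque": the same for the moment, N m; "opening": opening from 0.0 (shut) to 1.0 (fully open); "grasp_force": force on a finger pad.
Only numpy, scipy, OpenCV 4.12 (cv2) and the standard library are available. Lean on these libraries where they do the work, as an engineer would, in place of code of your own. Each camera call takes 0.05 s, during which the arm holds its last target. There are 200 camera calls.

TASK

Take the upright square post out of the blue parking block, squeeze its red spring button flush and slide the post down into the square tube of the grey stand, with the button on the same side as the tube's slot. Keep pushing gently, never hard on the stand, until the button pops out through the slot and locks the post. Then let go and leave the circuit board, the solder reel and the glass jar alone.

Things in the scene. Friction and masses are not known exactly. Their poses are not given: they have to be found in the camera images.
- post_center (a point): Upright post, 106 mm long, about 0.1 kg: square steel stem 18x18 mm, black cone foot (9 mm high, 11 mm wide at the tip), orange head 16 (x) by 26 (y) by 21 mm with a groove on top. This point: on its axis, half-way up, 53 mm above the foot tip and 53 mm below the flat top. z up along the post; the red button is in its -x face. Plain stem from the button to the head, which starts 32 mm above this point.
- post_button (a point): Middle of the red spring button, on the post's -x face, 5 mm below the post's centre point: 8 mm wide, 20 mm long along the post (10 mm up and down from here), standing 6 mm proud, square ends. It moves in as one piece wherever pressed: fingers covering only its upper half press it flush and leave the lower half free to enter the tube.
- button (a joint): Travel of the red button into the post (along the post's +x), in m: 0 fully out, 0.006 flush with the face, 0.007 at most. Spring: 2 N fully out to about 4.5 N flush; a grip of 15 to 30 N across the post presses it flush. Inside the tube the wall holds it in at about 0.004 to 0.006.
- rack_pocket (a point): Blue parking block 56 x 120 x 24 mm, fixed, with three 21 mm square pockets 17 mm deep in a row along its y; this point is at the mouth of the middle pocket, 24 mm above the worktop. The post starts in the middle pocket.
- stand: Grey stand, fixed: base plate 120x110x12 mm, origin at the centre of its underside, z up. On its axis stands a square aluminium tube in a black collar, 20 mm wide inside (1 mm play on each side of the post), 26 mm outside. Its open rim was set by hand 98 mm above the origin, give or take 10 mm; this is not reported and must be felt or seen. Pushing 50 N or more on the stand is not allowed.
- stand_axis (a point): On the tube's axis, 12 mm above the stand's origin. The latch slot is in the tube's -x wall, 10 to 33 mm below the rim, 11 mm wide. With the button in the slot the post's centre is 15 to 18 mm below the rim and goes no further (a rushed push can miss the slot). Sliding with the button held in by the tube takes about 3 to 7 N; let go there, the post stays. The tube stays put under a gentle push.
- board: Blue circuit board 60 x 80 x 13 mm lying loose; origin under its centre. Leave alone.
- reel: Teal reel of solder, 54 x 83 x 30 mm, loose; origin on its underside. Leave alone.
- jar: Clear glass jar with nuts in it, 62 mm across, 66 mm high, loose; origin under its centre. Leave alone.
Mind the look-alikes: they are no part of the job. There is more than one size of the part that bears post_center; the job needs the largest.

How it is judged:
By the outcome, as a careful person would: the job done as asked, in the order asked, and still so for the second after the job is handed in, with the robot touching nothing.
It also fails if it takes over 64 s, if anything falls off the work surface, if the arm or the gripper's body presses on something with over 40 N, if the wrist force passes 120 N, or if a joint passes its speed limit or range.

## Working session

There is one attempt and no reset: what is moved stays moved. The work goes in short steps, Python scripts to look and compute and a tool call to move; the robot and the scene stay as the last step left them, time stands still between calls to the robot, and variables do not carry over. Pictures are saved under pics/ and viewed, at most 10 in all, crops included, and the job is handed in when it is done.

Besides the shell and the picture viewer there is one more tool, called after "Request:" in YAML: its name, and indented under it one key for each argument. carry_out: Moves the arm, as the interface text tells. Its arguments: {"type":"object","properties":{"series":{"type":"array"},"force":{"type":"number"}},"required":["series"]}

```bash
mkdir -p pics
python3 - <<'E'
from rig import r
import cv2,numpy as np
s=r.sense();print(s)
for n in("scene","top"):
    im=r.grab_frame(n);cv2.imwrite(f"pics/{n}0.png",im[:,:,::-1])
    c=r.get_calibration(n);print(n,np.round(c["K"],1).tolist(),np.round(c["pose"],3).tolist())
    for l in("post_center","rack_pocket","stand","post_button"):
        try:
            for d in r.silhouettes(n,l)[:4]:
                ys,xs=np.where(d["region"]);print(n,l,round(d["score"],2),np.round(d["position"]),xs.min(),xs.max(),ys.min(),ys.max())
        except Exception as e:print(l,e)
E
```

```text
{'clock': 0.0, 'qpos': array([ 1.27561260e+00,  3.53683588e-01,  1.63410317e+00,  1.58024650e-05,
        1.15519042e+00, -2.37296372e-03]), 'qvel': array([ 0.00118112, -0.00039194, -0.00040348, -0.00096807,  0.00037473,
        0.00073324]), 'joint_efforts': array([-9.79115539e-04, -6.05280590e+01, -3.42049456e+01, -1.69276143e-05,
        9.43140651e-03, -5.24092616e-05]), 'eef_pos': array([180.24902794, 597.9670966 , 230.55278859]), 'tcp_rot': array([-3.14020816e+00, -1.77337810e-05,  2.84877549e+00]), 'contact_force': array([-0.34329017,  0.0229593 , -0.15007328]), 'wrist_torque': array([0.00911788, 0.02290314, 0.00978333]), 'grasp_force': 0.0, 'opening': 0.9970377802009303}
scene [[437.6, 0.0, 322.5], [0.0, 437.6, 243.4], [0.0, 0.0, 1.0]] [[0.574, 0.378, -0.726, -175.85], [-0.819, 0.265, -0.509, -450.11], [-0.0, 0.887, 0.462, 550.712], [0.0, 0.0, 0.0, 1.0]]
scene post_center 0.81 [356. 452.] 444 459 336 375
scene post_center 0.79 [338. 413.] 409 422 323 361
scene post_center 0.7 [306. 440.] 429 450 284 331
scene post_center 0.29 [271. 285.] 253 310 237 292
scene rack_pocket 0.64 [331. 432.] 403 470 308 352
scene stand 0.96 [271. 283.] 253 309 237 292
scene post_button 0.91 [351. 451.] 443 460 336 376
scene post_button 0.84 [343. 413.] 408 422 322 362
scene post_button 0.67 [272. 283.] 253 309 237 293
top [[526.4, 0.0, 323.4], [0.0, 526.4, 233.3], [0.0, 0.0, 1.0]] [[0.001, 0.985, -0.175, 349.56], [-1.0, -0.004, -0.026, 29.473], [-0.026, 0.175, 0.984, 1223.935], [0.0, 0.0, 0.0, 1.0]]
top post_center 0.53 [256. 462.] 452 472 252 267
top post_center 0.51 [298. 484.] 480 495 295 303
top rack_pocket 0.75 [261. 451.] 428 485 244 282
top rack_pocket 0.34 [259. 462.] 453 472 253 267
top stand 0.57 [266. 290.] 261 321 232 295
top stand 0.5 [282. 192.] 175 208 268 296
top post_button 0.59 [303. 459.] 452 465 297 305
top post_button 0.52 [257. 462.] 453 472 252 267
top post_button 0.46 [297. 492.] 480 495 295 304
```

Run:
```python
import cv2
a=cv2.imread("pics/scene0.png");b=cv2.imread("pics/top0.png")
cv2.imwrite("pics/s1.png",cv2.resize(a[190:400,220:500],(800,600),interpolation=cv2.INTER_CUBIC))
cv2.imwrite("pics/t1.png",cv2.resize(b[170:350,140:540],(800,360),interpolation=cv2.INTER_CUBIC))
```

```text
(no output)
```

View pics/s1.png

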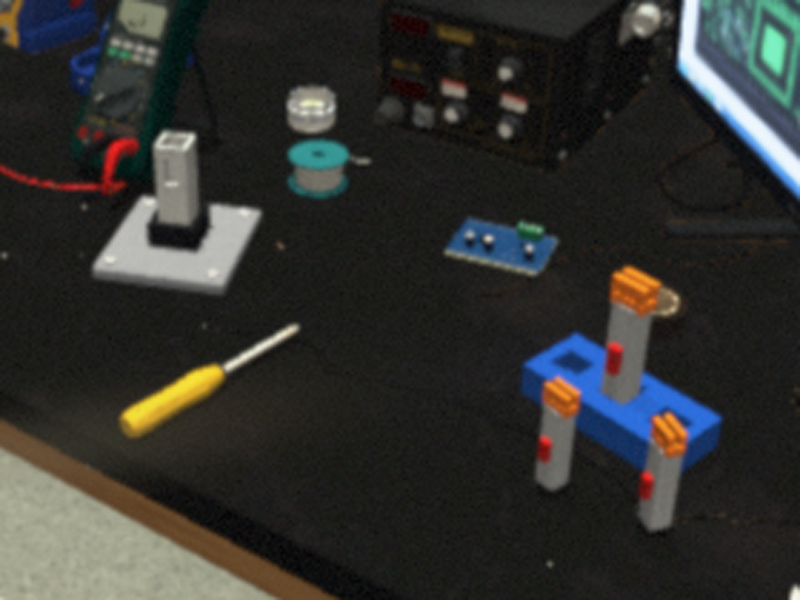

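View pics/t1.png

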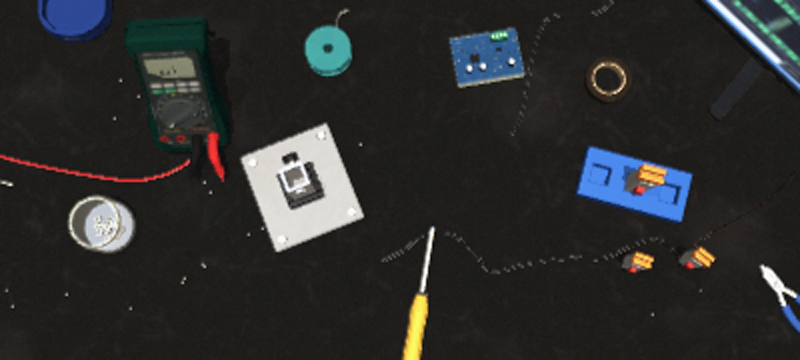

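The scene view shows the tall post in the middle pocket (crop 625,340), with its red button facing the camera. Two short look-alikes stand in front of it (555,440 and 660,480), and the stand's tube is at (178,185). Next I'll turn the top-view outlines into positions.

```bash
cat > h.py <<'E'
import cv2,numpy as np
from rig import r
from scipy.spatial.transform import Rotation as R
def ray(n,uv,cal=None):
    c=cal or r.get_calibration(n);P=np.array(c["pose"]);K=np.array(c["K"])
    d=np.linalg.inv(K)@[uv[0],uv[1],1];return P[:3,3],P[:3,:3]@[d[0],-d[1],-d[2]]
def plane(n,uv,z,cal=None):
    o,d=ray(n,uv,cal);return o+d*(z-o[2])/d[2]
def proj(n,p,cal=None):
    c=cal or r.get_calibration(n);P=np.array(c["pose"]);q=P[:3,:3].T@(np.array(p)-P[:3,3]);k=np.array(c["K"])@[q[0],-q[1],-q[2]];return k[:2]/k[2]
def rect(pts):
    (c,(w,h),a)=cv2.minAreaRect(np.array(pts,np.float32)[:,:2]);return np.round(c,1),round(w,1),round(h,1),round(a,1)
E
python3 - <<'E'
from h import *
b=cv2.imread("pics/top0.png");H=cv2.cvtColor(b,cv2.COLOR_BGR2HSV)
def comp(m,box):
    x0,x1,y0,y1=box;q=np.zeros(m.shape,np.uint8);q[y0:y1,x0:x1]=m[y0:y1,x0:x1]*1
    n,l,s,_=cv2.connectedComponentsWithStats(q);i=1+np.argmax(s[1:,4]);ys,xs=np.where(l==i);return np.c_[xs,ys]
c=r.get_calibration("top")
blue=(H[...,0]>100)&(H[...,0]<125)&(H[...,1]>120)&(H[...,2]>120)
p=comp(blue,(425,490,240,285));print("rack top",rect([plane("top",u,24,c) for u in p]))
grey=(H[...,1]<40)&(H[...,2]>120)
p=comp(grey,(255,325,225,300));print("stand",rect([plane("top",u,12,c) for u in p]))
org=(H[...,0]>8)&(H[...,0]<22)&(H[...,1]>150)&(H[...,2]>120)
p=comp(org,(450,480,245,275));print("head",rect([plane("top",u,113,c) for u in p]),p.min(0),p.max(0))
cv2.imwrite("pics/t2.png",np.hstack([cv2.resize(b[225:300,253:328],(400,400),interpolation=cv2.INTER_CUBIC),cv2.resize(b[235:310,425:500],(400,400),interpolation=cv2.INTER_CUBIC)]))
cw=r.get_calibration("wrist");s=r.sense();T=R.from_euler("xyz",s["tcp_rot"]).as_matrix()
print("wrist cam in tool",np.round(T.T@(np.array(cw["pose"])[:3,3]-s["eef_pos"]),1),np.round(T.T@np.array(cw["pose"])[:3,:3],3).tolist(),np.round(cw["K"],0).tolist())
E
```

```text
Traceback (most recent call last):
  File "h.py", line 12, in rect
    (c,(w,h),a)=cv2.minAreaRect(np.array(pts,np.float32)[:,:2]);return np.round(c,1),round(w,1),round(h,1),round(a,1)
                ~~~~~~~~~~~~~~~^^^^^^^^^^^^^^^^^^^^^^^^^^^^^^^^
cv2.error: OpenCV(4.12.0) /io/opencv/modules/imgproc/src/convhull.cpp:143: error: (-215:Assertion failed) total >= 0 && (depth == CV_32F || depth == CV_32S) in function 'convexHull'
```

```bash
sed -i 's/cv2.minAreaRect(np.array(pts,np.float32)\[:,:2\])/cv2.minAreaRect(np.ascontiguousarray(np.array(pts)[:,:2],np.float32))/' h.py
python3 - <<'E'
from h import *
b=cv2.imread("pics/top0.png");H=cv2.cvtColor(b,cv2.COLOR_BGR2HSV)
def comp(m,box):
    x0,x1,y0,y1=box;q=np.zeros(m.shape,np.uint8);q[y0:y1,x0:x1]=m[y0:y1,x0:x1]*1
    n,l,s,_=cv2.connectedComponentsWithStats(q);i=1+np.argmax(s[1:,4]);ys,xs=np.where(l==i);return np.c_[xs,ys]
c=r.get_calibration("top")
blue=(H[...,0]>100)&(H[...,0]<125)&(H[...,1]>120)&(H[...,2]>120)
p=comp(blue,(425,490,240,285));print("rack top",rect([plane("top",u,24,c) for u in p]))
grey=(H[...,1]<40)&(H[...,2]>120)
p=comp(grey,(255,325,225,300));print("stand",rect([plane("top",u,12,c) for u in p]))
org=(H[...,0]>8)&(H[...,0]<22)&(H[...,1]>150)&(H[...,2]>120)
p=comp(org,(450,480,245,275));print("head",rect([plane("top",u,113,c) for u in p]),p.min(0),p.max(0))
cv2.imwrite("pics/t2.png",np.hstack([cv2.resize(b[225:300,253:328],(400,400),interpolation=cv2.INTER_CUBIC),cv2.resize(b[235:310,425:500],(400,400),interpolation=cv2.INTER_CUBIC)]))
cw=r.get_calibration("wrist");s=r.sense();T=R.from_euler("xyz",s["tcp_rot"]).as_matrix()
print("wrist cam in tool",np.round(T.T@(np.array(cw["pose"])[:3,3]-s["eef_pos"]),1),np.round(T.T@np.array(cw["pose"])[:3,:3],3).tolist(),np.round(cw["K"],0).tolist())
E
```

```text
rack top (array([ 496.9, -243.4]), 121.2, 57.6, 74.3)
stand (array([495.4, 137.5]), 119.2, 108.4, 21.9)
head (array([ 495.8, -241.2]), 27.0, 15.6, 75.5) [459 253] [472 261]
wrist cam in tool [  67.1   -0.7 -144.3] [[0.0, 0.964, 0.268], [1.0, -0.0, 0.0], [0.0, 0.268, -0.964]] [[391.0, 0.0, 324.0], [0.0, 391.0, 241.0], [0.0, 0.0, 1.0]]
```

View pics/t2.png

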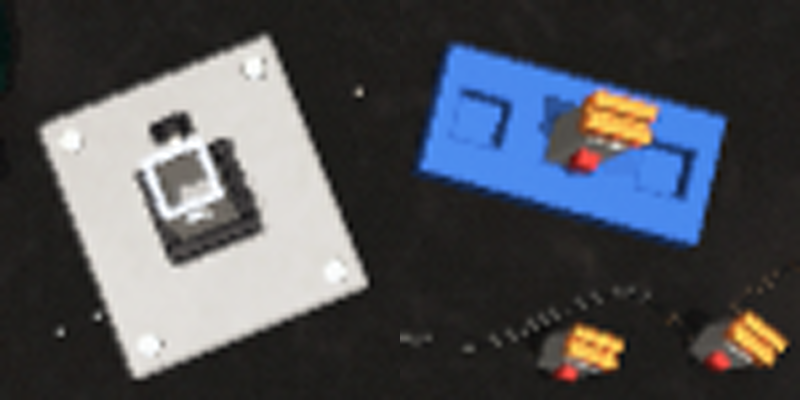

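The slot mark is on the tube's lower (world -x) face, just below the rim at (195,215). The post's red button is on the -x side too. The rack measures 121x58 at yaw about -15.7°, and the stand measures 119x108 at yaw about 21.9°. Both match the given sizes. I'll move over the stand first for a close look on the way.

Request:
carry_out:
  series:
    - [0,0,0.07,-0.22,-0.17,0,-0.1]
    - [0,0,0.14,-0.44,-0.35,0,-0.1]
    - [0,0,0.14,-0.66,-0.53,0,-0.1]
    - [0,0,0.14,-0.87,-0.7,0,-0.1]
    - [0,0,0.14,-0.87,-0.7,0,-0.1]
    - [0,0,0.14,-0.87,-0.7,0,-0.1]
  force: 30

```text
clock: 1.25
eef_pos: [339.1, 366.6, 231.5]
tcp_rot: [3.141, 0.0, 2.406]
contact_force: [-0.1, 0.6, 0.2]
opening: 0.551
grasp_force: 0.0
```

```bash
cat >> h.py <<'E'
def go(x,y,z,yaw):
    s=r.sense();T=R.from_euler("xyz",s["tcp_rot"]);t=R.from_euler("xyz",[np.pi,0,np.radians(yaw)])
    d=T.inv().apply(np.array([x,y,z])-s["eef_pos"])/250;w=(T.inv()*t).as_rotvec()/np.pi
    print("clock",round(s["clock"],2),"pos",np.round(s["eef_pos"],1),"rpy",np.round(np.degrees(s["tcp_rot"]),1),"F",np.round(s["contact_force"],1),"open",round(s["opening"]*85,1),"grip",round(s["grasp_force"],1))
    print("turn",np.round(w,4),"shift",np.round(d,4))
E
python3 -c "
from h import *
go(495,137,231,111.9)"
```

```text
clock 1.25 pos [339.1 366.6 231.5] rpy [180.    0.  137.9] F [-0.1  0.6  0.2] open 46.8 grip 0.0
turn [1.000e-04 1.000e-04 1.442e-01] shift [-1.0786 -0.2626  0.0024]
```

Request:
carry_out:
  series:
    - [0,0,0.05,-0.25,-0.06,0,-0.1]
    - [0,0,0.1,-0.5,-0.13,0,-0.1]
    - [0,0,0.144,-0.75,-0.2,0,-0.1]
    - [0,0,0.144,-1.0,-0.26,0,-0.1]
    - [0,0,0.144,-1.0,-0.26,0,-0.1]
    - [0,0,0.144,-1.0,-0.26,0,-0.1]
    - [0,0,0.144,-1.0,-0.26,0,-0.1]

```text
clock: 2.12
eef_pos: [479.8, 154.0, 231.2]
tcp_rot: [-3.141, -0.0, 1.958]
contact_force: [-0.4, -0.1, 0.3]
opening: 0.549
grasp_force: 0.0
```

Run:
```python
from h import *
import json
go(495,-241,231,74.3)
c=r.get_calibration("wrist");im=r.grab_frame("wrist")[:,:,::-1]
json.dump({k:np.array(v).tolist() for k,v in c.items() if k in("K","pose")},open("cw1.json","w"))
cv2.imwrite("pics/w1.png",im)
print([np.round(proj("wrist",p,c)) for p in([495,137,12],[495,137,98])])
```

```text
clock 2.12 pos [479.8 154.  231.2] rpy [-180.    -0.   112.2] F [-0.4 -0.1  0.3] open 46.7 grip 0.0
turn [-1.000e-04 -1.000e-04  2.105e-01] shift [-1.4857e+00 -5.4050e-01  2.0000e-04]
[array([332., 228.]), array([334., 256.])]
```

View pics/w1.png

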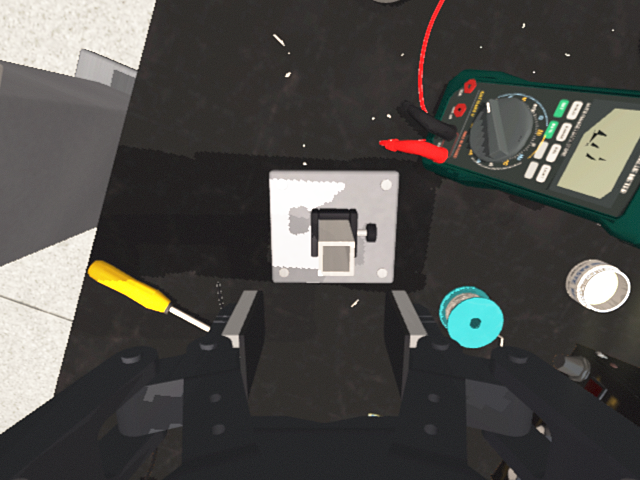

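The wrist view shows the stand's plate at (270-398, 170-283), the rim centred near (337,258), and the clamp knob on the +x side. I'll measure the rim and plate more precisely.

Run:
```python
from h import *
import json
c=json.load(open("cw1.json"));im=cv2.imread("pics/w1.png");g=cv2.cvtColor(im,cv2.COLOR_BGR2GRAY)
hull=lambda m,b:(lambda q:np.c_[np.where(q)[1]+b[0],np.where(q)[0]+b[2]])(m[b[2]:b[3],b[0]:b[1]])
m=(g>110).astype(np.uint8);n,l,s,_=cv2.connectedComponentsWithStats(m[160:290,262:405]);i=1+np.argmax(s[1:,4]);ys,xs=np.where(l==i)
p=np.c_[xs+262,ys+160];print("plate",p.min(0),p.max(0),rect([plane("wrist",u,12,c) for u in p]))
for row in(258,262):print(row,g[row,310:364].tolist())
for col in(330,344):print(col,g[232:284,col].tolist())
```

```text
plate [269 171] [398 282] (array([495.8, 137. ]), 120.2, 108.9, 22.2)
258 [252, 254, 255, 255, 255, 255, 255, 255, 251, 242, 243, 246, 220, 150, 149, 151, 152, 149, 151, 153, 153, 154, 153, 152, 150, 151, 151, 151, 152, 152, 151, 153, 155, 155, 155, 153, 151, 141, 132, 176, 235, 247, 247, 238, 201, 174, 174, 175, 173, 172, 171, 172, 174, 178]
262 [250, 250, 250, 251, 251, 250, 251, 251, 248, 242, 243, 246, 221, 153, 149, 151, 151, 152, 150, 153, 152, 152, 153, 150, 149, 152, 151, 151, 151, 152, 152, 151, 153, 154, 153, 157, 153, 145, 139, 196, 241, 245, 246, 236, 201, 171, 174, 174, 174, 174, 175, 172, 174, 178]
330 [155, 154, 151, 153, 150, 151, 151, 149, 148, 201, 252, 249, 249, 243, 157, 148, 151, 151, 153, 154, 153, 151, 152, 152, 152, 152, 153, 154, 153, 154, 152, 153, 153, 154, 152, 153, 152, 150, 153, 201, 251, 248, 247, 237, 194, 189, 192, 194, 196, 192, 152, 47]
344 [159, 159, 158, 158, 158, 157, 159, 157, 154, 202, 250, 248, 248, 242, 154, 148, 154, 156, 156, 155, 153, 153, 153, 155, 153, 155, 155, 154, 153, 155, 153, 155, 154, 155, 153, 154, 157, 152, 152, 186, 242, 247, 247, 241, 196, 190, 190, 192, 192, 188, 150, 45]
```

Request:
carry_out:
  series:
    - [0,0,0.05,-0.25,-0.09,0,-0.1]
    - [0,0,0.1,-0.5,-0.18,0,-0.1]
    - [0,0,0.15,-0.74,-0.27,0,-0.1]
    - [0,0,0.15,-0.99,-0.36,0,-0.1]
    - [0,0,0.15,-0.99,-0.36,0,-0.1]
    - [0,0,0.15,-0.99,-0.36,0,-0.1]

```text
clock: 2.92
eef_pos: [490.2, -110.1, 231.2]
tcp_rot: [-3.141, -0.0, 1.485]
contact_force: [0.1, -0.0, 0.3]
opening: 0.554
grasp_force: 0.0
```

Run:
```python
from h import *
go(495,-241,200,74.3)
```

```text
clock 2.92 pos [ 490.2 -110.1  231.2] rpy [-180.    -0.    85.1] F [ 0.1 -0.   0.3] open 47.1 grip 0.0
turn [-0.0001 -0.0001  0.0599] shift [-0.5201  0.0641  0.1246]
```

Request:
carry_out:
  series:
    - [0,0,0.03,-0.25,0.03,0,-0.1]
    - [0,0,0.06,-0.45,0.055,0.05,-0.1]
    - [0,0,0.06,-0.52,0.064,0.2,-0.1]
    - [0,0,0.06,-0.52,0.064,0.3,-0.1]
    - [0,0,0.06,-0.52,0.064,0.3,-0.1]
    - [0,0,0.06,-0.52,0.064,0.3,-0.1]

```text
clock: 3.68
eef_pos: [496.1, -240.2, 157.2]
tcp_rot: [3.141, -0.0, 1.299]
contact_force: [1.0, -0.3, 0.4]
opening: 0.549
grasp_force: 0.0
```

Run:
```python
from h import *
import json
c=json.load(open("cw1.json"))
for z in(88,93,98,103):print(z,np.round(plane("wrist",(335.8,258.4),z,c),1),np.round(proj("wrist",[495.8,137,z],c),1))
go(495,-241,56,74.3)
c=r.get_calibration("wrist");im=r.grab_frame("wrist")[:,:,::-1]
json.dump({k:np.array(v).tolist() for k,v in c.items() if k in("K","pose")},open("cw2.json","w"))
cv2.imwrite("pics/w2.png",im)
H=cv2.cvtColor(im,cv2.COLOR_BGR2HSV)
print([np.round(proj("wrist",p,c)) for p in([496,-242,24],[496,-242,113])])
m=((H[...,0]>5)&(H[...,0]<24)&(H[...,1]>140)&(H[...,2]>110)).astype(np.uint8);n,l,s,ce=cv2.connectedComponentsWithStats(m)
for i in range(1,n):
    if s[i,4]>100:
        ys,xs=np.where(l==i);print(s[i],rect([plane("wrist",u,113,c) for u in np.c_[xs,ys]]))
```

```text
88 [498.3 132.5  88. ] [335.  252.1]
93 [497.6 134.   93. ] [335.2 254. ]
98 [496.8 135.4  98. ] [335.4 256. ]
103 [496.1 136.9 103. ] [335.5 258.1]
clock 3.67 pos [ 496.1 -240.2  157.2] rpy [179.9  -0.   74.4] F [ 1.  -0.3  0.4] open 46.7 grip 0.0
turn [ 0.0003 -0.      0.0006] shift [-0.0041 -0.0037  0.4049]
[array([324., 230.]), array([323., 272.])]
[ 312  243   31   56 1605] (array([ 497.9, -242.1]), 29.9, 15.2, 75.1)
[170 261  29  40 829] (array([ 425.6, -227.7]), 21.8, 14.4, 68.4)
```

View pics/w2.png

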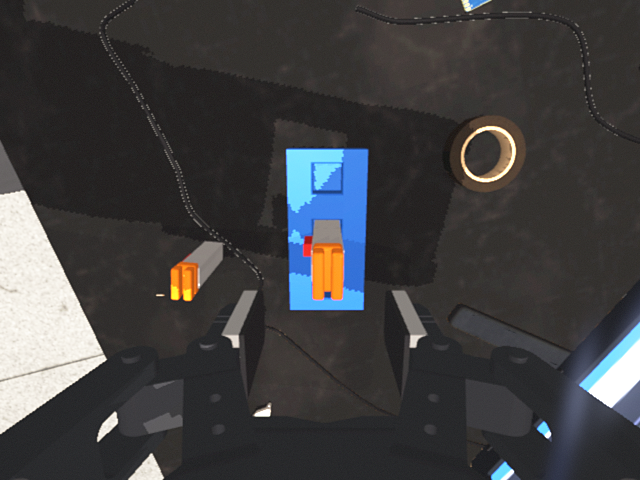

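The post's head sits at (312-343, 243-299), button to the left, between the fingers. The small post at (185,275) is outside their path. The measured post is at (497.5,-241.5), yaw -15. Going down now.

Request:
carry_out:
  series:
    - [0,0,0,-0.004,0.007,0.1,-0.1]
    - [0,0,0,-0.004,0.007,0.25,-0.1]
    - [0,0,0,-0.004,0.007,0.38,-0.1]
    - [0,0,0,-0.004,0.007,0.405,-0.1]
    - [0,0,0,-0.004,0.007,0.405,-0.1]
    - [0,0,0,-0.004,0.007,0.405,-0.1]

```text
clock: 4.47
eef_pos: [497.7, -243.4, 56.7]
tcp_rot: [3.139, 0.0, 1.297]
contact_force: [0.5, 0.2, 0.7]
opening: 0.551
grasp_force: 0.0
```

Request:
carry_out:
  series:
    - [0,0,0,0,0,0,1]
    - [0,0,0,0,0,0,1]
    - [0,0,0,0,0,0,1]
    - [0,0,0,0,0,0,1]
    - [0,0,0,0,0,0,1]
    - [0,0,0,0,0,0,1]
    - [0,0,0,0,0,0,1]
    - [0,0,0,0,0,0,1]
  force: 30

```text
clock: 5.48
eef_pos: [497.1, -243.2, 55.9]
tcp_rot: [3.14, 0.0, 1.297]
contact_force: [-0.7, -0.3, 6.2]
opening: 0.205
grasp_force: 32.5
```

Run:
```python
from h import *
go(495,-241,156,74.3)
im=r.grab_frame("wrist")[:,:,::-1];im2=r.grab_frame("scene")[:,:,::-1]
cv2.imwrite("pics/w3.png",np.hstack([cv2.resize(im[200:380,220:440],(440,360)),cv2.resize(im2[270:350,400:480],(360,360),interpolation=cv2.INTER_CUBIC)]))
```

```text
clock 5.47 pos [ 497.1 -243.2   55.9] rpy [179.9   0.   74.3] F [-0.7 -0.3  6.2] open 17.4 grip 32.5
turn [ 0.0004  0.0001 -0.    ] shift [ 0.0063 -0.0099 -0.4005]
```

View pics/w3.png

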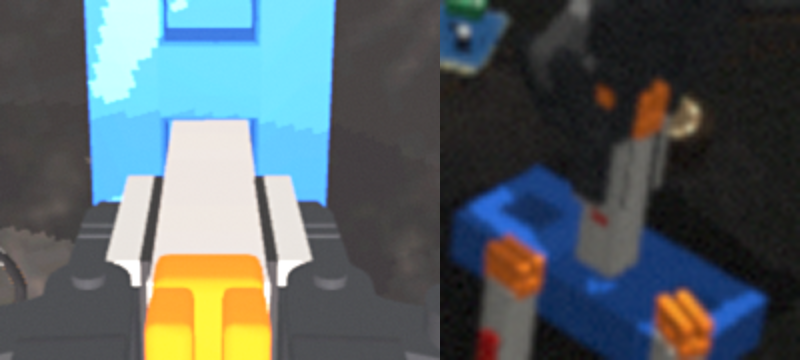

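The button is flush and its lower half shows below the fingers. The post is upright in the grip at 17.4 mm opening. Lifting.

Request:
carry_out:
  series:
    - [0,0,0,0,0,-0.06,1]
    - [0,0,0,0,0,-0.16,1]
    - [0,0,0,0,0,-0.3,1]
    - [0,0,0,0,0,-0.44,1]
    - [0,0,0,0,0,-0.54,1]
    - [0,0,0,0,0,-0.54,1]
    - [0,0,0,0,0,-0.54,1]

```text
clock: 6.45
eef_pos: [496.0, -242.7, 189.5]
tcp_rot: [-3.141, -0.0, 1.297]
contact_force: [0.4, 0.6, -0.7]
opening: 0.208
grasp_force: 31.7
```

Run:
```python
from h import *
go(496,137,190,112.1)
c=r.get_calibration("wrist");im=r.grab_frame("wrist")[:,:,::-1];s=r.sense();T=R.from_euler("xyz",s["tcp_rot"])
H=cv2.cvtColor(im,cv2.COLOR_BGR2HSV)
m=((H[...,0]>5)&(H[...,0]<24)&(H[...,1]>140)&(H[...,2]>110)).astype(np.uint8);n,l,st,ce=cv2.connectedComponentsWithStats(m)
for i in range(1,n):
    if st[i,4]>300:
        ys,xs=np.where(l==i);print(st[i],rect([T.inv().apply(plane("wrist",u,s["eef_pos"][2]+57,c)-s["eef_pos"]) for u in np.c_[xs,ys]]))
cv2.imwrite("pics/w4.png",im)
```

```text
clock 6.45 pos [ 496.  -242.7  189.5] rpy [-180.    -0.    74.3] F [ 0.4  0.6 -0.7] open 17.7 grip 31.7
turn [-2.0e-04 -1.0e-04 -2.1e-01] shift [ 1.4621e+00 -4.1070e-01 -1.4000e-03]
[187 244  25  35 631] (array([ 37.7, -28.6]), 8.4, 5.7, 5.5)
[ 292  327   64   95 5590] (array([6.7, 0.7]), 16.3, 27.7, 89.9)
```

View pics/w4.png

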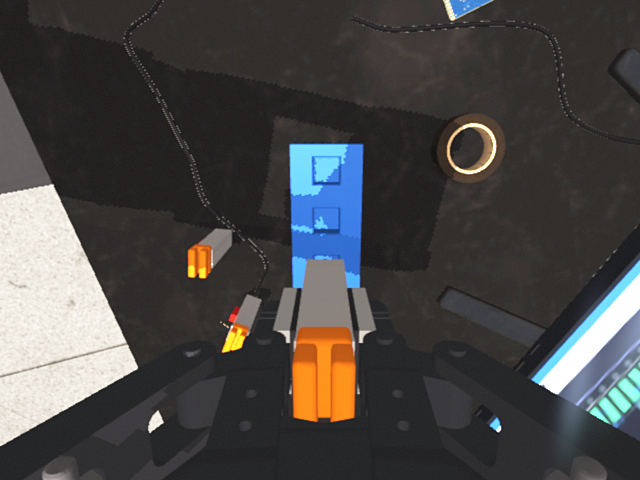

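The post is clear of the block and held upright. The head spans (292-356, 327-421) and the stem's lower edge is at row 260. I'll work out its offset along the tool's x from the stem edges.

Run:
```python
from h import *
im=cv2.imread("pics/w4.png");g=cv2.cvtColor(im,cv2.COLOR_BGR2GRAY)
c=r.get_calibration("wrist");s=r.sense();T=R.from_euler("xyz",s["tcp_rot"])
f=lambda u,z:np.round(T.inv().apply(plane("wrist",u,s["eef_pos"][2]+z,c)-s["eef_pos"])[:2],1)
P=lambda x,y,z:np.round(proj("wrist",s["eef_pos"]+T.apply([x,y,-z]),c),1)
print(g[250:272,325].tolist());print(im[320:430:3,308].tolist())
print(g[262,296:352].tolist(),g[310,290:362].tolist())
for o in(-1,0,1,2,3):print(o,"stem low",P(9+o,0,-40),P(9+o,9,-40),"stemhi/headbot",P(13+o,0,36),"headtop front",P(13+o,0,57),"back",P(-13+o,0,57))
```

```text
[103, 104, 103, 105, 95, 94, 129, 170, 153, 101, 128, 133, 131, 132, 134, 130, 131, 132, 132, 135, 132, 133]
[[128, 132, 141], [126, 131, 140], [118, 124, 149], [20, 88, 191], [19, 89, 192], [22, 91, 196], [22, 101, 216], [27, 129, 249], [21, 88, 189], [23, 90, 191], [25, 92, 192], [21, 90, 191], [25, 91, 195], [28, 93, 195], [26, 107, 228], [21, 130, 250], [31, 148, 254], [27, 148, 254], [28, 147, 254], [31, 149, 254], [24, 147, 254], [26, 148, 254], [28, 146, 254], [30, 149, 254], [32, 149, 254], [29, 149, 254], [28, 147, 254], [24, 147, 254], [28, 148, 254], [27, 147, 254], [29, 148, 254], [28, 147, 254], [31, 148, 254], [31, 139, 255], [39, 35, 28], [42, 39, 40], [40, 38, 36]]
[165, 166, 166, 167, 165, 165, 167, 166, 168, 165, 156, 131, 132, 132, 131, 131, 132, 133, 131, 133, 131, 131, 132, 131, 132, 131, 130, 132, 131, 131, 133, 131, 132, 131, 132, 131, 130, 133, 133, 132, 132, 130, 132, 131, 132, 132, 132, 129, 113, 102, 103, 102, 104, 102, 104, 104] [130, 131, 117, 78, 34, 30, 31, 30, 57, 109, 135, 134, 134, 132, 133, 134, 132, 132, 133, 132, 133, 134, 134, 134, 132, 133, 132, 132, 131, 132, 134, 131, 131, 133, 133, 134, 134, 132, 132, 133, 133, 133, 132, 132, 134, 133, 134, 132, 132, 132, 133, 133, 133, 133, 133, 134, 133, 135, 135, 116, 68, 30, 31, 32, 33, 66, 113, 131, 131, 130, 128, 129]
-1 stem low [322.6 256.4] [340.9 256.4] stemhi/headbot [321.7 320.1] headtop front [321.2 358.5] back [321.4 443.4]
0 stem low [322.6 254.4] [340.9 254.4] stemhi/headbot [321.7 317.1] headtop front [321.2 355. ] back [321.4 440.4]
1 stem low [322.6 252.5] [340.9 252.5] stemhi/headbot [321.7 314.1] headtop front [321.2 351.5] back [321.4 437.3]
2 stem low [322.6 250.5] [340.9 250.6] stemhi/headbot [321.7 311.1] headtop front [321.2 348. ] back [321.4 434.2]
3 stem low [322.6 248.6] [341.  248.6] stemhi/headbot [321.7 308. ] headtop front [321.2 344.4] back [321.4 431.1]
```

Request:
carry_out:
  series:
    - [0,0,-0.04,0.15,-0.04,0,1]
    - [0,0,-0.08,0.36,-0.1,0,1]
    - [0,0,-0.12,0.58,-0.16,0,1]
    - [0,0,-0.15,0.78,-0.22,0,1]
    - [0,0,-0.15,0.9,-0.25,0,1]
    - [0,0,-0.15,0.9,-0.25,0,1]
    - [0,0,-0.15,0.9,-0.25,0,1]

```text
clock: 7.38
eef_pos: [496.8, -9.8, 189.3]
tcp_rot: [-3.14, 0.0, 1.769]
contact_force: [-0.1, -0.3, -1.5]
opening: 0.21
grasp_force: 31.6
```

```bash
python3 -c "
from h import *
go(496,137,175,112.1)"
```

```text
clock 7.38 pos [496.8  -9.8 189.3] rpy [-179.9    0.   101.3] F [-0.1 -0.3 -1.5] open 17.9 grip 31.6
turn [-0.0005 -0.     -0.0598] shift [0.5765 0.1123 0.057 ]
```

Request:
carry_out:
  series:
    - [0,0,-0.03,0.15,0.03,0,1]
    - [0,0,-0.06,0.33,0.064,0,1]
    - [0,0,-0.06,0.5,0.1,0,1]
    - [0,0,-0.06,0.581,0.112,0.03,1]
    - [0,0,-0.06,0.581,0.112,0.097,1]
    - [0,0,-0.06,0.581,0.112,0.097,1]
    - [0,0,-0.06,0.581,0.112,0.097,1]

```text
clock: 8.25
eef_pos: [496.3, 137.3, 165.6]
tcp_rot: [-3.141, 0.0, 1.955]
contact_force: [-0.0, 1.1, -1.2]
opening: 0.207
grasp_force: 31.6
```

Run:
```python
from h import *
go(495.7,138.1,165,112.1)
im=r.grab_frame("wrist")[:,:,::-1];im2=r.grab_frame("scene")[:,:,::-1]
cv2.imwrite("pics/f1.png",im);cv2.imwrite("pics/w5.png",np.hstack([cv2.resize(im[190:340,250:400],(400,400),interpolation=cv2.INTER_CUBIC),cv2.resize(im2[200:300,235:335],(400,400),interpolation=cv2.INTER_CUBIC)]))
```

```text
clock 8.25 pos [496.3 137.3 165.6] rpy [-180.    0.  112.] F [-0.   1.1 -1.2] open 17.6 grip 31.6
turn [-0.0002  0.     -0.0004] shift [ 0.0039 -0.0008  0.0024]
```

View pics/w5.png

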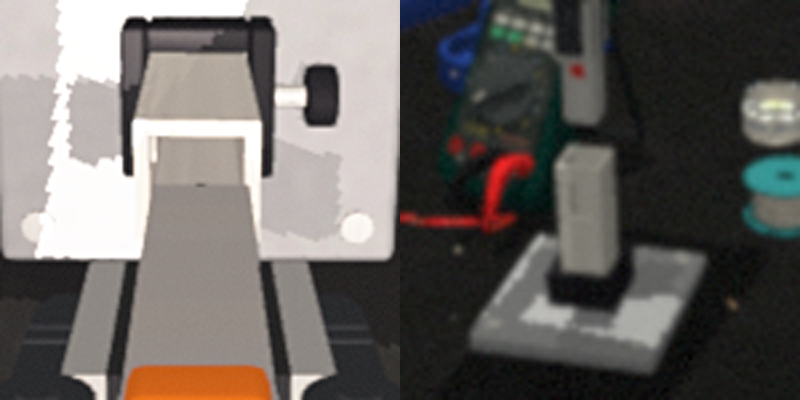

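The scene view shows the post right above the tube, with the button on the slot side. In the wrist crop the rim spans columns 131-265 and the stem 146-254, so they are centred laterally. Next is the fore-aft offset.

Run:
```python
from h import *
im=cv2.imread("pics/f1.png");g=cv2.cvtColor(im,cv2.COLOR_BGR2GRAY)
c=r.get_calibration("wrist");s=r.sense();T=R.from_euler("xyz",s["tcp_rot"])
f=lambda u,z:np.round(T.inv().apply(plane("wrist",u,z,c)-s["eef_pos"])[:2],1)
print("col324",list(zip(range(226,266),g[226:266,318].tolist())))
print("row237",g[237,294:356].tolist());print("row263",g[263,294:356].tolist())
for z in(98,103,108):print(z,"rim inner/outer",f((324,241),z),f((324,234.5),z),"width",[f((u,237.5),z)[1] for u in(299,349.5)])
print("stem low",f((324,259.4),s["eef_pos"][2]-40),[f((u,263),s["eef_pos"][2]-38)[1] for u in(305,345)])
```

```text
col324 [(226, 171), (227, 170), (228, 170), (229, 169), (230, 170), (231, 170), (232, 171), (233, 167), (234, 186), (235, 248), (236, 255), (237, 255), (238, 255), (239, 255), (240, 254), (241, 193), (242, 159), (243, 163), (244, 161), (245, 164), (246, 165), (247, 163), (248, 164), (249, 166), (250, 163), (251, 164), (252, 165), (253, 165), (254, 165), (255, 167), (256, 164), (257, 166), (258, 164), (259, 149), (260, 141), (261, 139), (262, 141), (263, 141), (264, 140), (265, 141)]
row237 [170, 112, 43, 40, 41, 166, 255, 255, 255, 255, 255, 255, 255, 255, 255, 255, 255, 255, 255, 255, 255, 255, 255, 255, 255, 255, 255, 255, 255, 255, 255, 255, 255, 255, 255, 255, 255, 255, 255, 255, 255, 255, 255, 255, 255, 255, 255, 255, 255, 255, 255, 255, 255, 255, 121, 49, 49, 44, 96, 181, 217, 214]
row263 [253, 253, 253, 253, 253, 253, 251, 248, 248, 249, 251, 243, 185, 136, 138, 141, 140, 141, 140, 142, 140, 141, 140, 139, 141, 141, 139, 140, 140, 139, 141, 141, 140, 142, 139, 139, 139, 141, 141, 139, 139, 141, 140, 142, 139, 140, 141, 140, 137, 156, 236, 254, 250, 228, 186, 186, 186, 187, 188, 186, 187, 187]
98 rim inner/outer [7.9 0. ] [11.6  0. ] width [np.float64(-14.0), np.float64(14.3)]
103 rim inner/outer [9.3 0. ] [12.9  0. ] width [np.float64(-13.7), np.float64(14.0)]
108 rim inner/outer [10.6  0. ] [14.2  0. ] width [np.float64(-13.4), np.float64(13.7)]
stem low [6.2 0. ] [np.float64(-9.3), np.float64(10.3)]
```

Request:
carry_out:
  series:
    - [0,0,0,0.012,-0.002,0,1]
    - [0,0,0,0.012,-0.002,0,1]
    - [0,0,0,0.012,-0.002,0.01,1]
    - [0,0,0,0.012,-0.002,0.02,1]
    - [0,0,0,0.012,-0.002,0.03,1]
    - [0,0,0,0.012,-0.002,0.04,1]
    - [0,0,0,0.012,-0.002,0.05,1]
    - [0,0,0,0.012,-0.002,0.05,1]

```text
clock: 9.35
eef_pos: [494.5, 141.0, 153.0]
tcp_rot: [-3.141, -0.0, 1.957]
contact_force: [-0.2, -0.3, -1.1]
opening: 0.205
grasp_force: 31.6
```

```bash
cat > look.py <<'E'
from h import *
im=r.grab_frame("wrist")[:,:,::-1];cv2.imwrite("pics/f2.png",im);g=cv2.cvtColor(im,cv2.COLOR_BGR2GRAY)
c=r.get_calibration("wrist");s=r.sense();T=R.from_euler("xyz",s["tcp_rot"])
go(*s["eef_pos"],112.1)
print("col318",list(zip(range(222,270),g[222:270,318].tolist())))
for row in(236,240,266):print(row,[(i,v) for i,v in zip(range(292,358),g[row,292:358].tolist())][::1] if 0 else g[row,292:358].tolist())
E
python3 look.py
```

```text
clock 9.4 pos [494.6 141.1 153.2] rpy [-180.    -0.   112.1] F [-0.2 -0.2 -1.2] open 17.6 grip 31.6
turn [-0. -0.  0.] shift [0. 0. 0.]
col318 [(222, 180), (223, 182), (224, 182), (225, 179), (226, 182), (227, 181), (228, 180), (229, 181), (230, 183), (231, 184), (232, 182), (233, 183), (234, 182), (235, 183), (236, 182), (237, 181), (238, 178), (239, 179), (240, 178), (241, 179), (242, 179), (243, 178), (244, 179), (245, 177), (246, 178), (247, 175), (248, 191), (249, 242), (250, 255), (251, 254), (252, 254), (253, 255), (254, 255), (255, 210), (256, 172), (257, 175), (258, 173), (259, 160), (260, 149), (261, 150), (262, 149), (263, 150), (264, 150), (265, 150), (266, 151), (267, 153), (268, 153), (269, 153)]
236 [203, 185, 121, 49, 48, 54, 55, 56, 55, 85, 154, 186, 183, 177, 177, 179, 182, 180, 182, 180, 179, 179, 177, 174, 178, 181, 182, 184, 182, 179, 181, 180, 178, 181, 182, 182, 181, 181, 181, 182, 181, 183, 182, 186, 185, 184, 182, 182, 183, 183, 181, 181, 184, 185, 152, 88, 61, 63, 61, 58, 48, 69, 221, 255, 255, 255]
240 [201, 184, 121, 50, 51, 55, 57, 52, 76, 150, 185, 179, 179, 179, 178, 178, 176, 175, 175, 172, 173, 175, 176, 174, 175, 177, 178, 178, 177, 176, 174, 175, 179, 181, 180, 180, 182, 181, 181, 180, 180, 182, 182, 183, 185, 185, 185, 183, 182, 181, 182, 181, 182, 183, 184, 146, 73, 59, 61, 62, 48, 53, 146, 194, 191, 191]
266 [255, 255, 255, 225, 141, 93, 110, 233, 255, 253, 252, 253, 253, 224, 151, 147, 150, 150, 150, 152, 151, 150, 151, 151, 151, 151, 151, 152, 152, 149, 152, 150, 152, 150, 152, 152, 152, 153, 154, 150, 150, 152, 152, 152, 151, 152, 150, 151, 151, 150, 148, 149, 224, 255, 255, 255, 255, 198, 61, 35, 63, 134, 187, 204, 200, 198]
```

Run:
```python
from h import *
c=r.get_calibration("wrist");s=r.sense();T=R.from_euler("xyz",s["tcp_rot"])
f=lambda u,z:np.round(T.inv().apply(plane("wrist",u,z,c)-s["eef_pos"])[:2],1)
for z in(98,101,104,107):print(z,"axis from inner,outer",f((324,255.3),z)[0]-10,f((324,248.4),z)[0]-13,"w",f((349.5,266),z)[1]-f((298.6,266),z)[1])
print("post",f((324,258.9),s["eef_pos"][2]-40)[0]-9)
```

```text
98 axis from inner,outer -6.5 -5.6 w 27.4
101 axis from inner,outer -5.5 -4.699999999999999 w 27.0
104 axis from inner,outer -4.6 -3.8000000000000007 w 26.6
107 axis from inner,outer -3.5999999999999996 -3.0 w 26.2
post -2.5
```

Request:
carry_out:
  series:
    - [0,0,0,-0.005,-0.001,0,1]
    - [0,0,0,-0.005,-0.001,0.004,1]
    - [0,0,0,-0.005,-0.001,0.008,1]
    - [0,0,0,-0.005,-0.001,0.012,1]
    - [0,0,0,-0.005,-0.001,0.016,1]
    - [0,0,0,-0.005,-0.001,0.016,1]

```text
clock: 10.15
eef_pos: [494.8, 139.8, 149.2]
tcp_rot: [-3.141, -0.0, 1.957]
contact_force: [0.1, -0.5, -0.6]
opening: 0.205
grasp_force: 31.6
```

Request:
carry_out:
  series:
    - [0,0,0,0,0,0.004,1]
    - [0,0,0,0,0,0.008,1]
    - [0,0,0,0,0,0.012,1]
    - [0,0,0,0,0,0.012,1]

```text
clock: 10.65
eef_pos: [494.8, 139.8, 146.2]
tcp_rot: [-3.141, -0.0, 1.957]
contact_force: [-0.1, -0.1, -0.6]
opening: 0.207
grasp_force: 31.6
```

Request:
carry_out:
  series:
    - [0,0,0,0,0,0.004,1]
    - [0,0,0,0,0,0.008,1]
    - [0,0,0,0,0,0.012,1]
    - [0,0,0,0,0,0.016,1]
    - [0,0,0,0,0,0.016,1]

```text
clock: 11.28
eef_pos: [494.8, 139.8, 142.2]
tcp_rot: [-3.141, -0.0, 1.957]
contact_force: [-0.1, 0.9, -1.0]
opening: 0.205
grasp_force: 31.6
```

Run:
```python
from h import *
go(495,139,140,112.1)
im=r.grab_frame("wrist")[:,:,::-1];im2=r.grab_frame("scene")[:,:,::-1]
cv2.imwrite("pics/w6.png",np.hstack([cv2.resize(im[210:310,270:370],(400,400),interpolation=cv2.INTER_CUBIC),cv2.resize(im2[200:300,235:335],(400,400),interpolation=cv2.INTER_CUBIC)]))
```

```text
clock 11.28 pos [494.8 139.8 142.2] rpy [-180.    -0.   112.1] F [-0.1  0.9 -1. ] open 17.4 grip 31.6
turn [-0. -0.  0.] shift [-0.0033 -0.0005  0.0087]
```

View pics/w6.png

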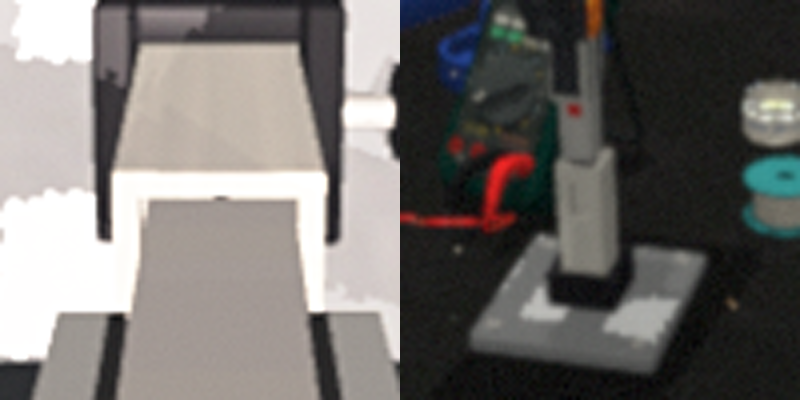

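The wrist crop shows the stem's lower edge at the rim, roughly centred (stem 145-298, rim 113-326). The scene view shows the post lined up over the tube with the button on the slot side. Continuing gently.

Request:
carry_out:
  series:
    - [0,0,0,0,0,0.003,1]
    - [0,0,0,0,0,0.006,1]
    - [0,0,0,0,0,0.009,1]
    - [0,0,0,0,0,0.012,1]
    - [0,0,0,0,0,0.012,1]

```text
clock: 12.0
eef_pos: [495.3, 139.6, 139.4]
tcp_rot: [3.141, 0.001, 1.957]
contact_force: [1.5, -2.5, 0.3]
opening: 0.21
grasp_force: 31.7
```

Request:
carry_out:
  series:
    - [0,0,0,0,0,0.003,1]
    - [0,0,0,0,0,0.006,1]
    - [0,0,0,0,0,0.009,1]
    - [0,0,0,0,0,0.012,1]
    - [0,0,0,0,0,0.012,1]

```text
clock: 12.62
eef_pos: [495.0, 139.5, 136.2]
tcp_rot: [3.142, 0.001, 1.957]
contact_force: [1.4, -4.2, 0.7]
opening: 0.204
grasp_force: 31.9
```

Request:
carry_out:
  series:
    - [0,0,0,-0.003,0,0.004,1]
    - [0,0,0,-0.003,0,0.01,1]
    - [0,0,0,-0.003,0,0.016,1]
    - [0,0,0,-0.003,0,0.022,1]
    - [0,0,0,-0.003,0,0.028,1]
    - [0,0,0,-0.003,0,0.034,1]
    - [0,0,0,-0.003,0,0.04,1]
    - [0,0,0,-0.003,0,0.04,1]

```text
clock: 13.62
eef_pos: [495.0, 139.2, 126.1]
tcp_rot: [-3.141, -0.0, 1.957]
contact_force: [-0.5, 0.0, -2.2]
opening: 0.205
grasp_force: 31.6
```

Request:
carry_out:
  series:
    - [0,0,0,0,0,0.006,1]
    - [0,0,0,0,0,0.012,1]
    - [0,0,0,0,0,0.018,1]
    - [0,0,0,0,0,0.024,1]
    - [0,0,0,0,0,0.03,1]
    - [0,0,0,0,0,0.036,1]
    - [0,0,0,0,0,0.036,1]

```text
clock: 14.5
eef_pos: [495.0, 139.1, 117.1]
tcp_rot: [-3.141, -0.0, 1.957]
contact_force: [-1.0, -0.1, -1.2]
opening: 0.205
grasp_force: 31.6
```

Run:
```python
from h import *
go(495,139,110,112.1)
im=r.grab_frame("wrist")[:,:,::-1];im2=r.grab_frame("scene")[:,:,::-1]
cv2.imwrite("pics/w7.png",np.hstack([cv2.resize(im[210:370,250:410],(400,400),interpolation=cv2.INTER_CUBIC),cv2.resize(im2[210:290,245:325],(400,400),interpolation=cv2.INTER_CUBIC)]))
```

```text
clock 14.5 pos [495.  139.1 117.1] rpy [-180.    -0.   112.1] F [-1.  -0.1 -1.2] open 17.4 grip 31.6
turn [-0.0001 -0.      0.    ] shift [-0.0004 -0.0003  0.0286]
```

View pics/w7.png

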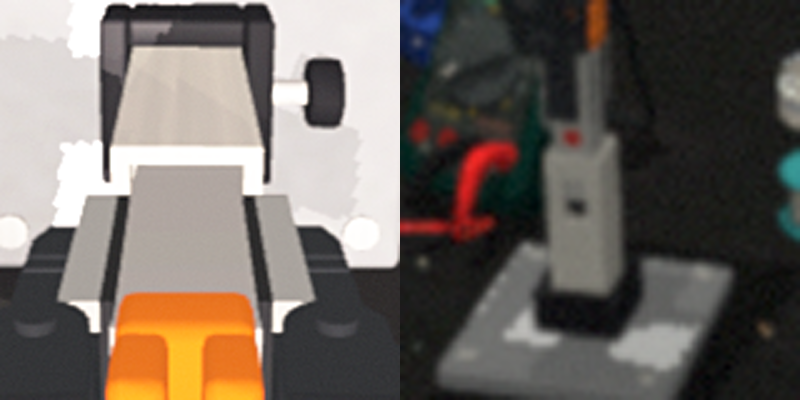

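The scene crop shows the button's lower half (570,137) just above the rim, with the fingers about 14 mm above it. Continuing down.

Request:
carry_out:
  series:
    - [0,0,0,0,0,0.005,1]
    - [0,0,0,0,0,0.01,1]
    - [0,0,0,0,0,0.015,1]
    - [0,0,0,0,0,0.02,1]
    - [0,0,0,0,0,0.025,1]
    - [0,0,0,0,0,0.03,1]
    - [0,0,0,0,0,0.034,1]
    - [0,0,0,0,0,0.034,1]

```text
clock: 15.6
eef_pos: [495.1, 139.1, 108.7]
tcp_rot: [-3.141, -0.0, 1.957]
contact_force: [0.1, -0.2, -0.5]
opening: 0.206
grasp_force: 31.6
```

Request:
carry_out:
  series:
    - [0,0,0,0,0,0.002,1]
    - [0,0,0,0,0,0.004,1]
    - [0,0,0,0,0,0.004,1]

```text
clock: 15.98
eef_pos: [495.1, 139.1, 107.8]
tcp_rot: [-3.142, -0.0, 1.957]
contact_force: [-0.1, -0.1, -1.4]
opening: 0.206
grasp_force: 31.6
```

Run:
```python
from h import *
go(495,139,104,112.1)
im2=r.grab_frame("scene")[:,:,::-1]
cv2.imwrite("pics/s8.png",cv2.resize(im2[210:290,245:325],(600,600),interpolation=cv2.INTER_CUBIC))
```

```text
clock 15.97 pos [495.1 139.1 107.8] rpy [-180.    -0.   112.1] F [-0.1 -0.1 -1.4] open 17.5 grip 31.6
turn [-0. -0.  0.] shift [-0.0003 -0.0006  0.015 ]
```

View pics/s8.png

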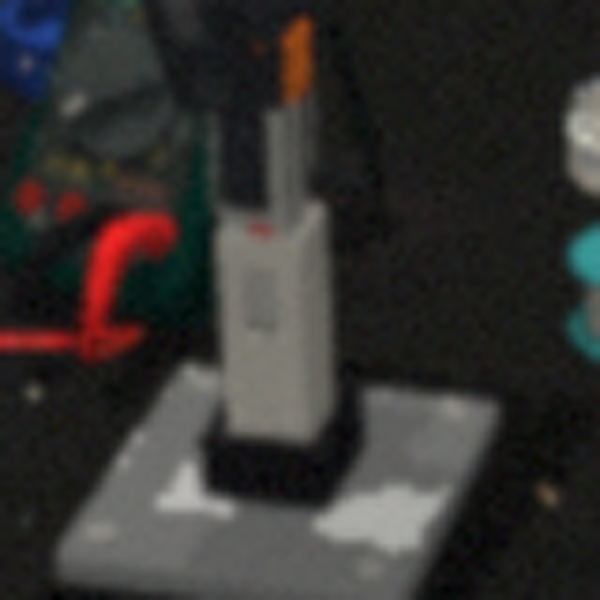

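That was my eleventh picture, one over the allowed ten, so I'll view no more and work from numbers. It shows the lower half of the button inside the tube, with only a sliver of red left at (262,230) between rim and fingers.

Request:
carry_out:
  series:
    - [0,0,0,0,0,0.002,1]
    - [0,0,0,0,0,0.004,1]
    - [0,0,0,0,0,0.004,1]

```text
clock: 16.4
eef_pos: [495.1, 139.1, 106.7]
tcp_rot: [-3.141, -0.0, 1.957]
contact_force: [-0.4, 0.2, -0.8]
opening: 0.206
grasp_force: 31.6
```

Request:
carry_out:
  series:
    - [0,0,0,0,0,0.002,1]
    - [0,0,0,0,0,0.004,1]
    - [0,0,0,0,0,0.004,1]

```text
clock: 16.77
eef_pos: [495.1, 139.1, 105.7]
tcp_rot: [-3.141, -0.0, 1.957]
contact_force: [-0.3, 0.6, -0.9]
opening: 0.204
grasp_force: 31.6
```

Releasing, then regripping higher on the stem.

Request:
carry_out:
  series:
    - [0,0,0,0,0,0,-0.2]
    - [0,0,0,0,0,0,-0.2]
    - [0,0,0,0,0,0,-0.2]
    - [0,0,0,0,0,-0.03,-0.2]
    - [0,0,0,0,0,-0.07,-0.2]
    - [0,0,0,0,0,-0.104,-0.2]
    - [0,0,0,0,0,-0.104,-0.2]
    - [0,0,0,0,0,-0.104,-0.2]

```text
clock: 17.77
eef_pos: [495.1, 139.1, 131.8]
tcp_rot: [3.142, 0.0, 1.957]
contact_force: [0.2, -0.2, -0.8]
opening: 0.6
grasp_force: 0.0
```

Run:
```python
from h import *
go(495,139,132,112.1)
c=r.get_calibration("wrist");im=r.grab_frame("wrist")[:,:,::-1]
H=cv2.cvtColor(im,cv2.COLOR_BGR2HSV);s=r.sense();T=R.from_euler("xyz",s["tcp_rot"])
m=((H[...,0]>5)&(H[...,0]<24)&(H[...,1]>140)&(H[...,2]>110)).astype(np.uint8);n,l,st,ce=cv2.connectedComponentsWithStats(m)
for i in range(1,n):
    if st[i,4]>300:
        ys,xs=np.where(l==i);print(st[i],[ (zc,rect([T.inv().apply(plane("wrist",u,zc+53,c)-s["eef_pos"]) for u in np.c_[xs,ys]])) for zc in (106,109.8)])
```

```text
clock 17.77 pos [495.1 139.1 131.8] rpy [180.    0.  112.1] F [ 0.2 -0.2 -0.8] open 51.0 grip 0.0
turn [0. 0. 0.] shift [-0.0003 -0.0004 -0.0007]
[  0 278 107  60 662] [(106, (array([ 12.9, -87.3]), 4.5, 36.2, 34.0)), (109.8, (array([ 14.6, -84.5]), 4.4, 35.1, 34.0))]
[ 302  293   52   94 4395] [(106, (array([-0.5,  1.4]), 17.0, 34.7, 90.0)), (109.8, (array([1.7, 1.3]), 16.4, 33.6, 90.0))]
```

Request:
carry_out:
  series:
    - [0,0,0,0,0,0,1]
    - [0,0,0,0,0,0,1]
    - [0,0,0,0,0,0,1]
    - [0,0,0,0,0,0,1]
    - [0,0,0,0,0,0,1]
    - [0,0,0,0,0,0,1]
    - [0,0,0,0,0,0,1]
    - [0,0,0,0,0,0,1]

```text
clock: 18.82
eef_pos: [495.2, 139.1, 131.8]
tcp_rot: [3.141, -0.0, 1.957]
contact_force: [2.4, 1.2, -4.8]
opening: 0.199
grasp_force: 32.2
```

Request:
carry_out:
  series:
    - [0,0,0,0,0,0.003,1]
    - [0,0,0,0,0,0.006,1]
    - [0,0,0,0,0,0.009,1]
    - [0,0,0,0,0,0.012,1]
    - [0,0,0,0,0,0.015,1]
    - [0,0,0,0,0,0.018,1]
    - [0,0,0,0,0,0.02,1]
    - [0,0,0,0,0,0.02,1]

```text
clock: 19.82
eef_pos: [495.3, 139.2, 126.7]
tcp_rot: [3.141, 0.0, 1.957]
contact_force: [2.3, 1.2, 0.1]
opening: 0.198
grasp_force: 32.7
```

```bash
cat > hd.py <<'E'
from h import *
go(495,139,132,112.1)
for n in("wrist","scene"):
    im=r.grab_frame(n)[:,:,::-1];H=cv2.cvtColor(im,cv2.COLOR_BGR2HSV)
    m=((H[...,0]>5)&(H[...,0]<24)&(H[...,1]>140)&(H[...,2]>60)).astype(np.uint8);_,l,st,ce=cv2.connectedComponentsWithStats(m)
    for i in range(1,len(st)):
        if n=="wrist" and st[i,4]>2000 or n=="scene" and st[i,4]>5 and 260<ce[i][0]<310:print(n,st[i])
    if n=="scene":
        m=(((H[...,0]<6)|(H[...,0]>174))&(H[...,1]>120)&(H[...,2]>60))[215:275,265:300];print("red px",np.argwhere(m)[:12].tolist(),m.sum())
E
python3 hd.py
```

```text
clock 19.82 pos [495.3 139.2 126.7] rpy [180.    0.  112.1] F [2.3 1.2 0.1] open 16.8 grip 32.7
turn [0.0001 0.     0.    ] shift [-0.0003 -0.0012 -0.021 ]
wrist [ 298  293   52   95 4429]
scene [283 215   4  11  40]
scene [262 317  37  26 394]
red px [[23, 0], [23, 1], [23, 2], [23, 13], [23, 14], [23, 15], [24, 0], [24, 1], [24, 2], [24, 3], [24, 13], [24, 14]] 28
```

The post moves with the gripper. Continuing slowly.

Request:
carry_out:
  series:
    - [0,0,0,0,0,0.004,1]
    - [0,0,0,0,0,0.008,1]
    - [0,0,0,0,0,0.012,1]
    - [0,0,0,0,0,0.016,1]
    - [0,0,0,0,0,0.02,1]
    - [0,0,0,0,0,0.024,1]
    - [0,0,0,0,0,0.028,1]
    - [0,0,0,0,0,0.028,1]

```text
clock: 20.92
eef_pos: [495.1, 139.1, 119.7]
tcp_rot: [-3.142, -0.0, 1.957]
contact_force: [4.1, 2.4, -0.7]
opening: 0.2
grasp_force: 32.6
```

Request:
carry_out:
  series:
    - [0,0,0,0,0,0.003,1]
    - [0,0,0,0,0,0.006,1]
    - [0,0,0,0,0,0.009,1]
    - [0,0,0,0,0,0.012,1]
    - [0,0,0,0,0,0.012,1]

```text
clock: 21.55
eef_pos: [495.1, 139.1, 116.7]
tcp_rot: [-3.141, 0.0, 1.957]
contact_force: [3.7, 1.6, -0.7]
opening: 0.2
grasp_force: 32.7
```

```bash
python3 hd.py
```

```text
clock 21.55 pos [495.1 139.1 116.7] rpy [-180.     0.   112.1] F [ 3.7  1.6 -0.7] open 17.0 grip 32.7
turn [-0.  0.  0.] shift [-0.0002 -0.0005 -0.0613]
wrist [ 298  293   52   95 4443]
scene [283 219   4  12  40]
scene [262 317  37  27 407]
red px [[23, 0], [23, 1], [23, 2], [24, 0], [24, 1], [24, 2], [24, 3], [25, 0], [25, 1], [25, 2], [25, 3], [26, 0]] 27
```

Request:
carry_out:
  series:
    - [0,0,0,0,0,0.002,1]
    - [0,0,0,0,0,0.004,1]
    - [0,0,0,0,0,0.006,1]
    - [0,0,0,0,0,0.008,1]
    - [0,0,0,0,0,0.01,1]
    - [0,0,0,0,0,0.012,1]
    - [0,0,0,0,0,0.012,1]

```text
clock: 22.52
eef_pos: [495.1, 139.1, 113.7]
tcp_rot: [-3.141, -0.0, 1.957]
contact_force: [3.6, 1.4, -0.4]
opening: 0.199
grasp_force: 32.7
```

Request:
carry_out:
  series:
    - [0,0,0,0,0,0.002,1]
    - [0,0,0,0,0,0.004,1]
    - [0,0,0,0,0,0.006,1]
    - [0,0,0,0,0,0.008,1]
    - [0,0,0,0,0,0.008,1]

```text
clock: 23.15
eef_pos: [495.1, 139.1, 111.7]
tcp_rot: [-3.141, -0.0, 1.957]
contact_force: [3.9, 1.6, 0.2]
opening: 0.201
grasp_force: 32.7
```

```bash
python3 hd.py
```

```text
clock 23.15 pos [495.1 139.1 111.7] rpy [-180.    -0.   112.1] F [3.9 1.6 0.2] open 17.1 grip 32.7
turn [-0. -0.  0.] shift [-0.0003 -0.0004 -0.0811]
wrist [ 298  293   52   95 4437]
scene [283 221   4  12  42]
scene [262 317  37  26 411]
red px [[23, 0], [23, 1], [23, 2], [24, 0], [24, 1], [24, 2], [24, 3], [25, 0], [25, 1], [25, 2], [25, 3], [26, 0]] 33
```

Request:
carry_out:
  series:
    - [0,0,0,0,0,0.002,1]
    - [0,0,0,0,0,0.004,1]
    - [0,0,0,0,0,0.006,1]
    - [0,0,0,0,0,0.006,1]

```text
clock: 23.75
eef_pos: [495.1, 139.1, 110.2]
tcp_rot: [-3.141, -0.0, 1.957]
contact_force: [3.1, 1.0, 0.6]
opening: 0.198
grasp_force: 32.7
```

Request:
carry_out:
  series:
    - [0,0,0,0,0,0.002,1]
    - [0,0,0,0,0,0.004,1]
    - [0,0,0,0,0,0.006,1]
    - [0,0,0,0,0,0.006,1]

```text
clock: 24.25
eef_pos: [494.1, 138.8, 108.3]
tcp_rot: [-3.139, -0.0, 1.957]
contact_force: [0.7, 0.2, -2.2]
opening: 0.198
grasp_force: 32.6
```

```bash
sed -i 's/\[:12\]//' hd.py; python3 hd.py
```

```text
clock 24.25 pos [494.1 138.8 108.3] rpy [-179.9   -0.   112.1] F [ 0.7  0.2 -2.2] open 16.8 grip 32.6
turn [-0.0007 -0.0001  0.    ] shift [-0.0006  0.0035 -0.0949]
wrist [ 298  293   52   94 4429]
scene [283 223   4  11  36]
scene [262 317  37  27 417]
red px [[23, 0], [23, 1], [23, 2], [24, 0], [24, 1], [24, 2], [24, 3], [25, 0], [25, 1], [25, 2], [25, 3], [26, 0], [26, 1], [26, 2], [26, 3], [27, 0], [27, 1], [27, 2], [28, 0], [28, 1], [31, 13], [31, 14], [31, 15], [32, 13], [32, 14], [32, 15], [33, 13], [33, 14], [33, 15], [34, 13], [34, 14], [34, 15], [35, 13], [35, 14], [35, 15], [36, 13], [36, 14], [36, 15], [37, 13], [37, 14], [37, 15], [38, 13], [38, 14], [38, 15]] 44
```

The button has popped: the sideways spring force is gone and red shows in the slot in the scene picture (rows 246-253). Letting go and backing away.

Request:
carry_out:
  series:
    - [0,0,0,0,0,0,-0.2]
    - [0,0,0,0,0,0,-0.2]
    - [0,0,0,0,0,0,-0.2]
    - [0,0,0,0,0,-0.08,-0.2]
    - [0,0,0,0,0,-0.25,-0.2]
    - [0,0,0,0,0,-0.45,-0.2]
    - [0,0,0,0,0,-0.5,-0.2]
    - [0,0,0,0,0,-0.5,-0.2]

```text
clock: 25.35
eef_pos: [495.4, 139.2, 234.2]
tcp_rot: [3.14, 0.0, 1.957]
contact_force: [0.1, -0.5, -0.5]
opening: 0.6
grasp_force: 0.0
```

```bash
python3 hd.py
python3 - <<'E'
from h import *
im=r.grab_frame("scene")[:,:,::-1];H=cv2.cvtColor(im,cv2.COLOR_BGR2HSV)[200:240,270:300]
m=(H[...,0]>5)&(H[...,0]<24)&(H[...,1]>140)&(H[...,2]>60);a=np.argwhere(m)+[200,270];print("head px",a.min(0),a.max(0))
print("expected head top/bottom centre for centre z=86.3:",np.round(proj("scene",[495.5,137.3,86.3+53])),np.round(proj("scene",[495.5,137.3,86.3+32])),"button",np.round(proj("scene",[483,132,91.3])),np.round(proj("scene",[483,132,71.3])))
E
```

```text
clock 25.35 pos [495.4 139.2 234.2] rpy [179.9   0.  112.1] F [ 0.1 -0.5 -0.5] open 51.0 grip 0.0
turn [0.0005 0.0001 0.    ] shift [-0.     -0.0023  0.4089]
scene [273 223  15  12 149]
scene [262 317  37  26 370]
red px [[23, 0], [23, 1], [23, 2], [24, 0], [24, 1], [24, 2], [24, 3], [25, 0], [25, 1], [25, 2], [25, 3], [26, 0], [26, 1], [26, 2], [26, 3], [27, 0], [27, 1], [27, 2], [28, 0], [28, 1], [31, 13], [31, 14], [31, 15], [32, 13], [32, 14], [32, 15], [33, 13], [33, 14], [33, 15], [34, 13], [34, 14], [34, 15], [35, 13], [35, 14], [35, 15], [36, 13], [36, 14], [36, 15], [37, 13], [37, 14], [37, 15], [38, 13], [38, 14], [38, 15], [39, 14], [39, 15]] 46
head px [223 273] [234 287]
expected head top/bottom centre for centre z=86.3: [280. 224.] [280. 232.] button [279. 245.] [279. 253.]
```

The head and the protruding button are where they should be in the locked position, and the robot is clear of everything.

```bash
python3 -c "
from rig import r
print(r.sign_off())"
```

```text
the job is handed in; nothing more can be done
None
```

The post is locked in the stand's tube with its button out through the slot, and the job was handed in at about 25 s with the robot clear; I viewed 11 pictures, one over the limit of 10.

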